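# Set up the chocolate warmer: gauge in the lid, heat slider to the pointer

### The job

Get the chocolate warmer ready: take the flat-bladed temperature gauge (the one with the square black head) out of its wooden rest and stand it in the long slot in the warmer's lid, pushed fully home so that its collar sits on the lid. Then slide the heat control along its track until the line on its grip is in line with the little steel pointer beside the track, and let go. Leave the spreader in the rest and everything else where it is.

Things in the scene. Friction and masses are not known exactly. Their poses are not given: they have to be found in the camera images.
- gauge: Temperature gauge, standing in one slot of the rest. Steel blade 24 (y) x 5 (x) mm, z 0 to 60 mm; steel collar 20 (x) x 42 (y), z 60 to 66; square-edged black head 18 (x) x 34 (y), z 66 to 100, small dial on top. Origin: centre of the blade's lower end, z up the gauge. A half turn about z changes nothing. Best gripped by the head across its 18 mm. 80 g.
- gauge_slot (a point): Centre of the gauge slot's mouth in the upper face of the warmer's lid, 100 mm above the table; axes as the warmer's. Slot 30 mm long (y), 8 mm wide (x), 2 mm chamfer, through the 8 mm lid, 72 mm of empty space below. The row of small round vents beside it is only printed on.
- warmer: Chocolate warmer, brushed metal, fixed, 240 (x) x 320 (y) x 100 mm (z); origin: centre of its underside, x away from the robot at yaw 0. Near half: black control panel at z 100, slider track along y at x -67 mm. Far half: steel lid at z 100, gauge slot at x 60, y 60 mm, black knob 26 mm high at x 55, y -60 mm.
- fader (a joint): Heat control slider: position in m along the warmer's +y, 0 at the low end, 0.12 at the high end; it rubs with about 1.5 N and stays where it is left.
- fader_top (a point): Centre of the top of the heat slider's bright metal grip: 28 (warmer x) x 20 (warmer y, along the track) x 36 mm high, its underside 2 mm above the panel, so its top is 138 mm above the table. A black line across the top marks its middle. Axes as the warmer's.
- pointer: Small fixed steel pointer, 25 x 12 x 8 mm high, on the control panel on the far (+x) side of the track, its tip pointing at the track (-x). Origin: under its tip, on the panel; axes as the warmer's. The slider is set when the middle of its grip has the same place along the warmer's y as this origin.
- rest: Dark wooden rest block fixed to the table, 60 (x) x 140 (y) x 68 mm (z), origin at the centre of its underside. Two slots in its top at y = -35 and y = +35 mm, each 30 mm long (y) and 8 mm wide (x), hold the gauge and the spreader by their collars, which rest on the block's top.
- spreader: Bystander: spreader with the same blade and collar as the gauge but a round, pale wooden handle (24 mm thick, 62 mm tall), standing in the other slot of the rest. Origin: centre of the blade's lower end.
- bowl: Bystander: empty glass dessert bowl, 110 mm across, 55 mm high, loose. Origin: centre of its underside.
- cup: Bystander: small steel sauce cup, 60 mm across, 45 mm high, loose, near the rest. Origin: centre of its underside.
- cup2: Bystander: an identical loose steel sauce cup, behind the warmer. Origin: centre of its underside.
- jar: Bystander: closed amber glass jar, 64 mm across, 75 mm high, loose. Origin: centre of its underside.
- scoop: Bystander: ice-cream scoop lying between the robot and the warmer, about 230 mm long, up to 54 mm high, loose. Origin: about the middle of its length, on the table.
- spoon: Bystander: steel spoon lying loose beyond the rest, 170 mm long. Origin: about the middle of its length, on the table.
- book: Bystander: closed black book lying loose to the robot's right, 190 x 130 x 22 mm. Origin: centre of its underside.
Mind the look-alikes: they are no part of the job. What is shaped like the gauge but purple or yellow is not meant.

How it is judged:
By the outcome, as a careful person would: the job done as asked, in the order asked, and still so for the second after the job is handed in, with the robot touching nothing.
It also fails if it takes over 54 s, if anything falls off the work surface, if the arm or the gripper's body presses on something with over 40 N, if the wrist force passes 120 N, or if a joint passes its speed limit or range.

### The arm

A 6-joint arm with a two-finger parallel gripper is mounted at the origin on the work surface. World frame = base frame: x ahead of the robot, y to its left, z up, the work surface at z = 0. Lengths are in mm, angles in rad, forces in N, time in s.
With the tool pointing down it reaches from about 400 to 925 mm from the base axis. Payload 12.5 kg.
Tool frame: the origin (TCP) lies midway between the tips of the shut fingers; the grasp point (between the pads) lies 19 mm behind it; z points along the fingers, y is the line along which they close (so a half turn about z gives the same grasp; the last joint's range is limited). The gripper opens to 95 mm and grips with 3 to 60 N. Pads are 20 mm wide; open, the fingers measure 119 mm over their backs; the gripper's body (75 mm by 180 mm) begins 59 mm behind the grasp point.
Start: joints at [1.038, 0.491, 1.559, -0, 1.092, -0.106], TCP at [258.711, 568.96, 214.661] pointing down, gripper open.
Joint ranges: [-3.1, 3.1], [-0.84, 2.19], [0.05, 2.79], [-1.13, 4.28], [0.06, 2.93], [-2.69, 2.69]. Speed limits (rad/s): [2.22, 2.22, 2.79, 3.14, 3.14, 3.14].

### API

Orientations are given as [roll, pitch, yaw] about the fixed x, y, z axes, in that order (R = Rz(yaw) Ry(pitch) Rx(roll)).
In Python, from cell import state, read_camera, camera_info, env gives the robot as it stands.
- The arm moves only by the tool move_arm, never from a script. Its argument "commands" is a list of rows, each a list of 3 entries, a list of its own where there are three numbers: the shift along the world's x, y, z in cm, then the turn, a rotation vector about the world's x, y, z in degrees, then the opening, from 0 (shut) to 1 (fully open). A call has 1 to 10 rows; each row shifts and turns the commanded pose from where the row before left it; what a row does not reach is not made up. A row lasts 1/10 s, in which the tool goes at most 50 mm and 8.59 degrees, less where a joint would pass 70% of its speed; a pose out of reach is approached as far as the arm can. A call with a gripper value outside its range is refused whole. The fingers move at their own pace and stop on an object; the grip force is fixed at half the most. Time passes only in rows, so rows that do not move let the fingers close. It gives the time, the measured TCP pose, the force, the opening and the grip force at its end, in the units of the state.
- state(): the state, without advancing time (a new reading comes with each control period).
- read_camera(name): name is "side" or "top" or "wrist"; returns the picture (480x640x3 uint8, blue, green, red); there is no depth.
- camera_info(name): a dict with "K" (3x3 intrinsics, pixels), "cam_to_world" (4x4, takes a point from camera to world coordinates). Camera axes: x right, y down, z forward; pixel columns grow to the right and rows downward; lengths in mm; the calibration is good to about 2 mm. A picture is of the moment at which its call begins: read the wrist's pose just before it. camera_info takes no time and is no camera call; for the wrist camera it gives the pose at the moment of the call.
- env.job_done(): hands the job in; it is judged then, once.
The state is a dict: "t": time; "joints": joint angles; "qvel": joint speeds; "tau": joint torques, N m; "eef_pos": TCP position; "tcp_rot": TCP orientation; "ft_force": force on the tool from outside, world axes, zero at the start; "moment": the same for the moment, N m; "opening": opening from 0.0 (shut) to 1.0 (fully open); "grip_force": force on a finger pad.
Only numpy, scipy, OpenCV 4.12 (cv2) and the standard library are available. Lean on these libraries where they do the work, as an engineer would, in place of code of your own. Each camera call takes 0.05 s, during which the arm holds its last target. There are 200 camera calls.

## Working session

There is one attempt and no reset: what is moved stays moved. The work goes in short steps, Python scripts to look and compute and a tool call to move; the robot and the scene stay as the last step left them, time stands still between calls to the robot, and variables do not carry over. Pictures are saved under pics/ and viewed, at most 10 in all, crops included, and the job is handed in when it is done.

Besides the shell and the picture viewer there is one more tool, called after "Emit:" by a JSON object that holds its "op" and its "data". move_arm: Moves the arm, as the interface text tells. Its arguments: {"type":"object","properties":{"commands":{"type":"array"}},"required":["commands"]}

```bash
mkdir -p pics; ls; python3 - <<'E'
from cell import *
import cv2,numpy as np
for n in ["top","side"]:
    cv2.imwrite(f"pics/{n}0.png",read_camera(n)); c=camera_info(n); print(n,np.round(c["K"],1).tolist(),np.round(c["cam_to_world"],3).tolist())
s=state();print(s["t"],s["eef_pos"],s["tcp_rot"])
E
```

```text
pics
top [[436.2, 0.0, 325.2], [0.0, 436.2, 237.3], [0.0, 0.0, 1.0]] [[-0.01, -0.998, 0.066, 492.021], [-1.0, 0.011, 0.028, -61.426], [-0.029, -0.066, -0.997, 1230.633], [0.0, 0.0, 0.0, 1.0]]
side [[535.3, 0.0, 324.9], [0.0, 535.3, 240.3], [0.0, 0.0, 1.0]] [[-0.996, -0.036, 0.083, 457.89], [-0.089, 0.589, -0.803, 961.191], [-0.02, -0.808, -0.589, 848.452], [0.0, 0.0, 0.0, 1.0]]
0.1 [258.58669436 568.75710954 214.13411189] [-3.14061530e+00 -1.30799389e-04  2.71476570e+00]
```

View pics/top0.png

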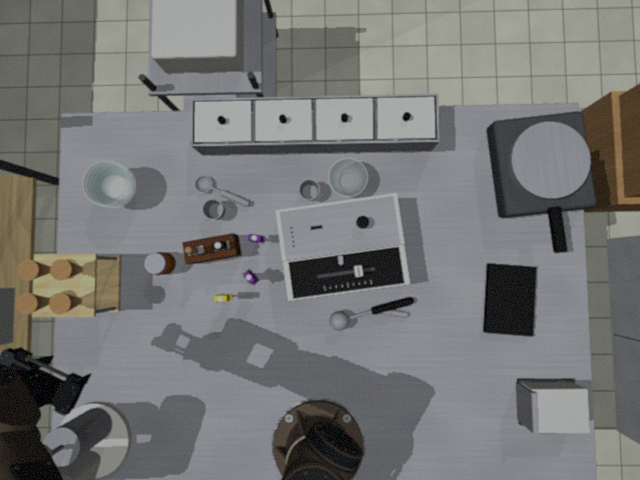

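View pics/side0.png

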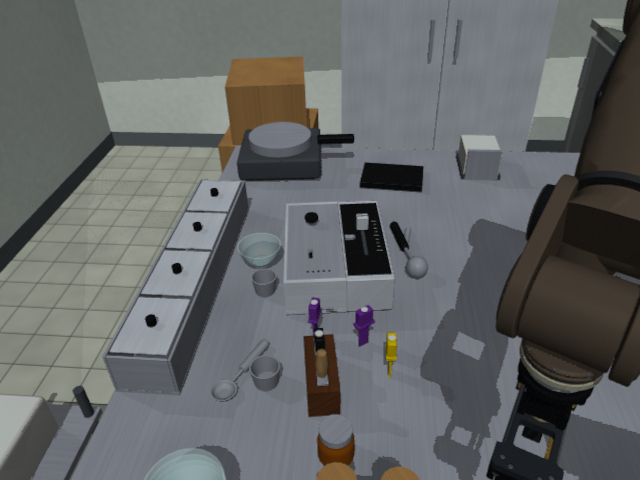

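The top view shows the rest at about (211,248) with two tools. The black-headed one at about (219,245) fits the gauge, and the pale round one at about (197,249) is the spreader. The purple look-alikes are at (257,238) and (250,277), and the yellow one is at (222,298). The lid slot is at about (316,227), the slider grip at about (359,271) and the pointer at about (341,259). I'll confirm these in an enlarged crop.

```bash
cat > h.py <<'E'
from cell import *
import cv2,numpy as np
def ray(c,u,v,z):
    K,T=c["K"],np.array(c["cam_to_world"]); d=T[:3,:3]@np.linalg.inv(K)@[u,v,1]; o=T[:3,3]
    return o+d*(z-o[2])/d[2]
def proj(c,P):
    T=np.linalg.inv(np.array(c["cam_to_world"])); p=np.array(c["K"])@(T[:3,:3]@P+T[:3,3]); return p[:2]/p[2]
E
python3 - <<'E'
from h import *
t=cv2.imread("pics/top0.png");s=cv2.imread("pics/side0.png")
a=cv2.resize(t[225:285,170:270],(400,240),interpolation=cv2.INTER_CUBIC)
b=cv2.resize(s[320:420,290:390],(400,360),interpolation=cv2.INTER_CUBIC)[:240+120]
w=cv2.resize(t[190:305,270:415],None,fx=5,fy=5,interpolation=cv2.INTER_CUBIC)
w=cv2.resize(w,(400,317))
m=np.zeros((600,800,3),np.uint8)
m[:240,:400]=a;m[240:600,:400]=b;m[:317,400:]=w
cv2.imwrite("pics/crop1.png",m)
c=camera_info("top")
for n,u,v,z in [("rest",211,248,68),("gaugehd",219,245,108),("spr",197,249,136),("slot",316,227,100),("knob",363,222,126),("fader",359,271,138),("ptr",341,262,108),("wTL",277,211,100),("wTR",400,196,100),("wBR",409,287,100),("wBL",289,299,100)]: print(n,ray(c,u,v,z).round(0))
E
```

```text
rest [544. 279.  68.]
gaugehd [549. 246. 108.]
spr [538. 295. 136.]
slot [594.  -6. 100.]
knob [ 603. -126.  126.]
fader [ 479. -114.  138.]
ptr [502. -69. 108.]
wTL [637.  96. 100.]
wTR [ 672. -225.  100.]
wBR [ 437. -243.  100.]
wBL [408.  66. 100.]
```

View pics/crop1.png

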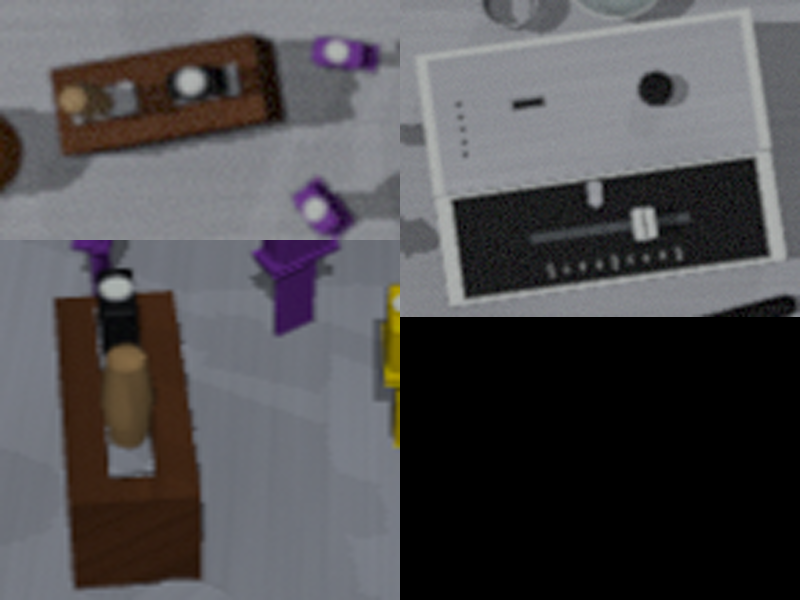

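```bash
python3 - <<'E'
from h import *
from scipy.spatial.transform import Rotation as R
c=camera_info("wrist");s=state()
T=np.eye(4);T[:3,:3]=R.from_euler("xyz",s["tcp_rot"]).as_matrix();T[:3,3]=s["eef_pos"]
print(np.round(c["K"],1).tolist(),(np.linalg.inv(T)@np.array(c["cam_to_world"])).round(3).tolist())
t=camera_info("top")
print(ray(t,217.5,245.5,108).round(),ray(t,270+(528-400)/2.76,190+103/2.76,100).round(),ray(t,270+(644-400)/2.76,190+224/2.76,138).round(),ray(t,270+(595-400)/2.76,190+206/2.76,108).round())
E
```

```text
[[405.1, 0.0, 321.0], [0.0, 405.1, 249.7], [0.0, 0.0, 1.0]] [[0.001, -0.968, -0.25, 69.993], [1.0, 0.001, 0.001, 0.449], [-0.0, -0.25, 0.968, -169.636], [0.0, 0.0, 0.0, 1.0]]
[548. 250. 108.] [593.  -7. 100.] [ 479. -112.  138.] [495. -69. 108.]
```

Emit:
{"op": "move_arm", "data": {"commands": [[[2.8,-3.2,0.4],[0,0,-6],1],[[2.8,-3.2,0.4],[0,0,-6],1],[[2.8,-3.2,0.4],[0,0,-6],1],[[2.8,-3.2,0.4],[0,0,-6],1],[[2.8,-3.2,0.4],[0,0,-6],1],[[2.8,-3.2,0.4],[0,0,-6],1],[[2.8,-3.2,0.4],[0,0,-6],1],[[2.8,-3.2,0.4],[0,0,-6],1],[[2.8,-3.2,0.4],[0,0,-6],1],[[2.8,-3.2,0.4],[0,0,-2],1]]}}

```text
t: 1.1
eef_pos: [539.6, 247.4, 254.6]
tcp_rot: [-3.141, 0.0, 1.733]
ft_force: [0.9, 1.2, -0.5]
opening: 0.998
grip_force: 0.0
```

```bash
python3 - <<'E'
from h import *
import pickle
c=camera_info("wrist");im=read_camera("wrist");cv2.imwrite("pics/w1.png",im);pickle.dump(c,open("w1.pkl","wb"))
s=state();print(s["eef_pos"].round(1),s["qvel"].round(3),proj(c,np.array([548,250,108])))
E
```

```text
[543.3 243.5 255. ] [ 0.071 -0.01   0.04   0.009 -0.028  0.041] [331.68437632 234.70701324]
```

View pics/w1.png

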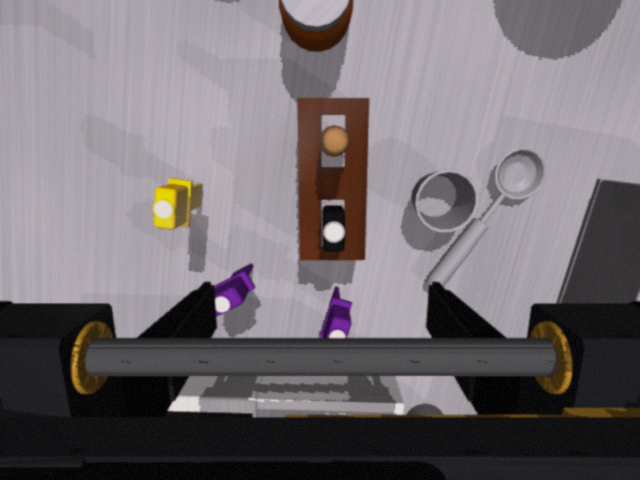

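The wrist view shows the gauge head with its dial at (334,232) and its edges at columns 323–345. The spreader is at (334,140), and the rest corners are at (298,98), (369,98), (365,260) and (301,260).

```bash
python3 - <<'E'
from h import *
import pickle
c=pickle.load(open("w1.pkl","rb"))
P=[ray(c,u,v,68) for u,v in [(298,98),(369,98),(365,260),(301,260)]]
m=np.mean(P,0);a=(P[0]+P[1]-P[2]-P[3])/2;print("rest",m.round(1),"yaw",np.arctan2(-a[0],a[1]),np.linalg.norm(a))
y=a/np.linalg.norm(a);print("expect",m-35*y,"dial",ray(c,334,232,109).round(1))
im=cv2.imread("pics/w1.png");g=im[195:262,315:353].max(2)<45
n,l,st,ce=cv2.connectedComponentsWithStats(g.astype(np.uint8));k=1+st[1:,4].argmax();print(st[k]+[315,195,0,0,0])
x0,y0,w,h,_=st[k]
print(ray(c,315+x0+w/2,225,108).round(1))
s=state();print(s["eef_pos"].round(1),s["tcp_rot"])
E
```

```text
rest [544.  287.2  68. ] yaw 0.16826185523708356 139.48734061124142
expect [549.82345723 252.65254691  68.        ] dial [549.4 252.7 109. ]
[323 206  22  20 341]
[548.5 258.1 108. ]
[543.3 243.5 255. ] [3.14001059e+00 1.40715510e-03 1.73059589e+00]
```

Emit:
{"op": "move_arm", "data": {"commands": [[[0.6,0.2,-2],[0,0,0],1],[[0.5,0.2,-3],[0,0,0],1],[[0,0,-3],[0,0,0],1],[[0,0,-3],[0,0,0],1],[[0,0,-2],[0,0,0],1],[[0,0,0],[0,0,0],1],[[0,0,0],[0,0,0],1],[[0,0,0],[0,0,0],1]]}}

```text
t: 1.95
eef_pos: [550.2, 253.2, 125.9]
tcp_rot: [3.14, -0.0, 1.738]
ft_force: [0.0, -0.9, 0.5]
opening: 0.998
grip_force: 0.0
```

Emit:
{"op": "move_arm", "data": {"commands": [[[0,0,-1.7],[0,0,0],1],[[0,0,-1.7],[0,0,0],1],[[0,0,-1.2],[0,0,0],1],[[0,0,0],[0,0,0],0.4],[[0,0,0],[0,0,0],0],[[0,0,0],[0,0,0],0],[[0,0,0],[0,0,0],0],[[0,0,0],[0,0,0],0],[[0,0,0],[0,0,0],0],[[0,0,0],[0,0,0],0]]}}

```text
t: 2.95
eef_pos: [549.7, 253.0, 78.8]
tcp_rot: [3.141, -0.0, 1.737]
ft_force: [-0.9, 0.0, -0.5]
opening: 0.464
grip_force: 0.0
```

Emit:
{"op": "move_arm", "data": {"commands": [[[0,0,0],[0,0,0],0],[[0,0,0],[0,0,0],0],[[0,0,0],[0,0,0],0],[[0,0,0],[0,0,0],0],[[0,0,0],[0,0,0],0],[[0,0,0],[0,0,0],0],[[0,0,0],[0,0,0],0]]}}

```text
t: 3.65
eef_pos: [549.7, 252.9, 78.6]
tcp_rot: [-3.142, 0.0, 1.737]
ft_force: [-0.2, -0.8, -0.1]
opening: 0.189
grip_force: 30.0
```

Emit:
{"op": "move_arm", "data": {"commands": [[[0,0,1.5],[0,0,0],0],[[0,0,2.5],[0,0,0],0],[[0,0,2.5],[0,0,0],0],[[0,0,3],[0,0,0],0],[[0,0,3.5],[0,0,0],0],[[0.5,-1.5,0.5],[0,0,0],0],[[0.5,-3,0],[0,0,-0.5],0],[[0.5,-3.5,0],[0,0,-1],0],[[0.5,-3.5,0],[0,0,-1],0],[[0.5,-3.5,0],[0,0,0],0]]}}

```text
t: 4.65
eef_pos: [574.5, 101.1, 212.8]
tcp_rot: [-3.141, 0.0, 1.693]
ft_force: [-0.6, -0.2, -0.2]
opening: 0.188
grip_force: 30.0
```

Emit:
{"op": "move_arm", "data": {"commands": [[[0.5,-3.5,0],[0,0,0],0],[[0.5,-3.5,0],[0,0,0],0],[[0.5,-3.5,0],[0,0,0],0],[[0.5,-3.5,0],[0,0,0],0],[[0.5,-2.5,0],[0,0,0],0],[[0,-1.3,0],[0,0,0],0],[[0,0,0],[0,0,0],0],[[0,0,0],[0,0,0],0],[[0,0,0],[0,0,0],0]]}}

```text
t: 5.55
eef_pos: [599.5, -73.9, 213.6]
tcp_rot: [-3.141, -0.0, 1.695]
ft_force: [-0.0, -1.6, -0.4]
opening: 0.189
grip_force: 30.0
```

```bash
python3 - <<'E'
from h import *
import pickle
c=camera_info("wrist");im=read_camera("wrist");cv2.imwrite("pics/w2.png",im);pickle.dump(c,open("w2.pkl","wb"))
s=state();print(s["eef_pos"].round(1),s["tcp_rot"],s["opening"],s["grip_force"],s["t"])
E
```

```text
[599.6 -73.9 213.7] [ 3.14152230e+00 -1.48037402e-04  1.69508035e+00] 0.1897153280577863 29.999998211860657 5.6
```

View pics/w2.png

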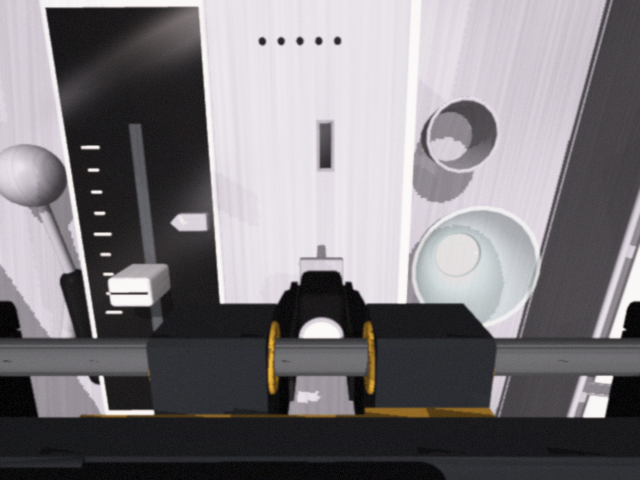

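The wrist view shows the slot at cols 317–333, rows 121–170, with its centre near (325,146). The pointer tip is at (171,222) and the slider line runs (107–150, 293). The held gauge hangs straight, with collar and blade both at column 321.

```bash
python3 - <<'E'
from h import *
import pickle
c=pickle.load(open("w2.pkl","rb"));im=cv2.imread("pics/w2.png")
g=cv2.cvtColor(im,cv2.COLOR_BGR2GRAY)
l,k,st,ce=cv2.connectedComponentsWithStats((g[110:180,305:345]<150).astype(np.uint8))
i=1+st[1:,4].argmax();print(st[i]+[305,110,0,0,0],ce[i]+[305,110])
u,v=ce[i]+[305,110]
S=ray(c,u,v,100);print("slot centroid",S.round(1), "bbox",ray(c,325.2,145.7,100).round(1))
e=[ray(c,*p,100) for p in [(325,121),(325.3,170.5),(417,2),(400,300),(200,8),(219,303),(262,41),(338,41)]]
f=lambda a,b:np.arctan2(-(a-b)[0],(a-b)[1])
print("slotlen",np.linalg.norm(e[0]-e[1]),"yaw",f(e[0],e[1]),f(e[2],e[3]),f(e[4],e[5]), np.arctan2(*(e[7]-e[6])[1::-1]))
P=ray(c,171,222,108);F=ray(c,129,293,138);L=ray(c,107,293.5,138);M=ray(c,150,293,138)
print("ptr",P.round(1),"fader",F.round(1),L.round(1),M.round(1))
for yw in (.12,.125,.13):
    d=np.array([-np.sin(yw),np.cos(yw),0]);print(yw,"ptr-slot",d@(P-S),"fader-ptr",d@(F-P))
E
```

```text
[319 123  13  46 578] [325.04844291 145.55709343]
slot centroid [593.7  -3.8 100. ] bbox [593.8  -3.9 100. ]
slotlen 32.482547587124564 yaw 0.13404559670206637 0.12045908645699596 0.12260507479133385 0.12503785735070697
ptr [494.7 -67.8 108. ] fader [ 480.  -110.7  138. ] [ 465.9 -112.8  138. ] [ 493.4 -109.   138. ]
0.12 ptr-slot -51.62067451112009 fader-ptr -40.8669171137295
0.125 ptr-slot -51.090363386033104 fader-ptr -40.767444577882216
0.13 ptr-slot -50.55877500452244 fader-ptr -40.66695285804379
```

Emit:
{"op": "move_arm", "data": {"commands": [[[-0.2,2,0],[0,0,0],0],[[-0.2,2.5,-0.5],[0,0,0],0],[[-0.2,1.7,-1],[0,0,0],0],[[0,0.8,-1],[0,0,0],0],[[0,0,-0.4],[0,0,0],0],[[0,0,0],[0,0,0],0],[[0,0,0],[0,0,0],0],[[0,0,0],[0,0,0],0]]}}

```text
t: 6.4
eef_pos: [594.0, -5.7, 184.9]
tcp_rot: [3.141, 0.0, 1.693]
ft_force: [-0.3, -0.0, -1.1]
opening: 0.186
grip_force: 30.0
```

```bash
python3 - <<'E'
from h import *
import pickle
c=camera_info("wrist");im=read_camera("wrist");s=state();print(s["eef_pos"].round(1),s["tcp_rot"].round(4))
sd=read_camera("side");d=camera_info("side")
x,y,z=s["eef_pos"]
for p in [(x,y,z-70.6),(x,y+21,z-10.6),(593.7,-3.8,100)]: print(proj(c,np.array(p)).round(1),proj(d,np.array(p)).round(1))
u,v=proj(d,np.array([x,y,105])).astype(int)
a=cv2.resize(im[160:400,220:420],(400,480));b=cv2.resize(sd[v-60:v+40,u-40:u+43],(400,480),interpolation=cv2.INTER_CUBIC)
print("side crop origin",u-40,v-60)
cv2.imwrite("pics/w3.png",np.hstack([a,b]))
E
```

```text
[593.9  -5.7 184.9] [3.1411e+00 2.0000e-04 1.6930e+00]
[320.3 262.8] [309.6 248.5]
[325.7 256.1] [307.5 232.4]
[320.4 253.8] [309.8 254. ]
side crop origin 269 191
```

View pics/w3.png

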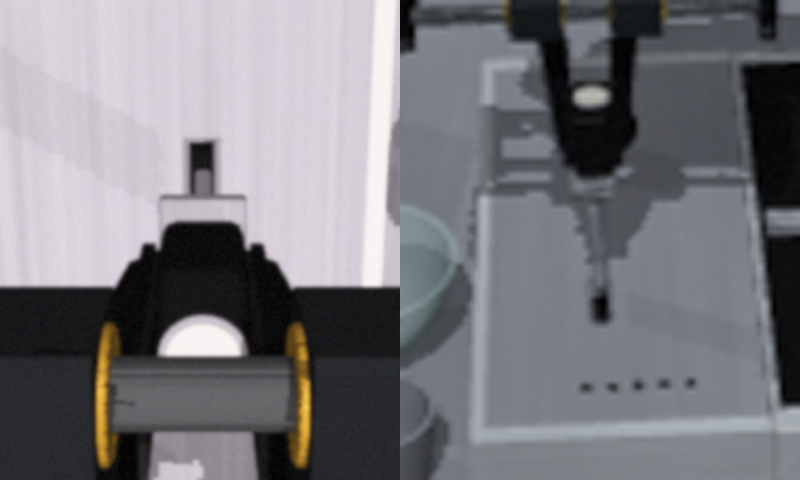

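The blade hangs centred over the slot in x, with both at column about 321. The blade's lower end is at row 244 and the slot's +y end at row 230.

```bash
python3 - <<'E'
from h import *
c=camera_info("wrist")
print("blade +y edge",ray(c,321.5,244,114.3).round(1),"slot end",ray(c,321,229.8,100).round(1),"slot x sides",ray(c,313.5,240,100).round(1),ray(c,328,240,100).round(1))
E
```

```text
blade +y edge [593.1   6.4 114.3] slot end [592.   12.2 100. ] slot x sides [588.   5. 100.] [597.3   6.1 100. ]
```

Emit:
{"op": "move_arm", "data": {"commands": [[[0,0.2,0],[0,0,0],0],[[0,0,-0.6],[0,0,0],0],[[0,0,-0.8],[0,0,0],0],[[0,0,-0.8],[0,0,0],0],[[0,0,-0.8],[0,0,0],0],[[0,0,0],[0,0,0],0]]}}

```text
t: 7.1
eef_pos: [593.2, -3.0, 153.1]
tcp_rot: [-3.139, -0.001, 1.694]
ft_force: [1.4, 0.8, -1.5]
opening: 0.189
grip_force: 30.0
```

Emit:
{"op": "move_arm", "data": {"commands": [[[0,0,-0.8],[0,0,0],0],[[0,0,-0.8],[0,0,0],0],[[0,0,-0.8],[0,0,0],0],[[0,0,-0.8],[0,0,0],0],[[0,0,-0.5],[0,0,0],0],[[0,0,-0.3],[0,0,0],0],[[0,0,-0.2],[0,0,0],0],[[0,0,-0.1],[0,0,0],0],[[0,0,0],[0,0,0],0]]}}

```text
t: 8.0
eef_pos: [593.8, -3.0, 111.7]
tcp_rot: [3.141, 0.0, 1.694]
ft_force: [-0.2, -1.5, -0.7]
opening: 0.192
grip_force: 30.0
```

Emit:
{"op": "move_arm", "data": {"commands": [[[0,0,-0.1],[0,0,0],0],[[0,0,-0.1],[0,0,0],0],[[0,0,0],[0,0,0],0]]}}

```text
t: 8.3
eef_pos: [593.9, -3.1, 110.6]
tcp_rot: [3.141, 0.0, 1.694]
ft_force: [-2.8, -0.4, 7.2]
opening: 0.189
grip_force: 30.0
```

Emit:
{"op": "move_arm", "data": {"commands": [[[0,0,-0.1],[0,0,0],0],[[0,0,0],[0,0,0],0.5],[[0,0,0],[0,0,0],0.5],[[0,0,0],[0,0,0],0.5],[[0,0,0],[0,0,0],0.5],[[0,0,0],[0,0,0],0.5],[[0,0,0],[0,0,0],0.5],[[0,0,1],[0,0,0],0.5],[[0,0,2],[0,0,0],0.5],[[0,0,3],[0,0,0],0.5]]}}

```text
t: 9.3
eef_pos: [593.1, -3.0, 168.8]
tcp_rot: [-3.139, -0.001, 1.694]
ft_force: [-0.3, 0.9, -0.1]
opening: 0.499
grip_force: 0.0
```

Emit:
{"op": "move_arm", "data": {"commands": [[[0,0,2.5],[0,0,0],0.6],[[-1,-1,1.5],[0,0,0],0.6],[[-2,-2,0],[0,0,0],0.6],[[-2.5,-2.5,0],[0,0,0],0.6],[[-2.5,-2.5,0],[0,0,0],0.6],[[-2,-2,0],[0,0,0],0.6],[[-1.3,-0.8,0],[0,0,0],0.6],[[0,0,0],[0,0,0],0.6],[[0,0,0],[0,0,0],0.6]]}}

```text
t: 10.2
eef_pos: [480.9, -110.9, 208.9]
tcp_rot: [3.141, 0.0, 1.693]
ft_force: [-1.0, -0.3, 0.8]
opening: 0.6
grip_force: 0.0
```

```bash
python3 - <<'E'
from h import *
import pickle
c=camera_info("wrist");im=read_camera("wrist");cv2.imwrite("pics/w4.png",im);pickle.dump(c,open("w4.pkl","wb"))
s=state();print(s["eef_pos"].round(1),s["tcp_rot"],s["t"])
E
```

```text
[ 481.2 -110.7  208.8] [3.14104280e+00 3.55216868e-05 1.69387815e+00] 10.25
```

View pics/w4.png

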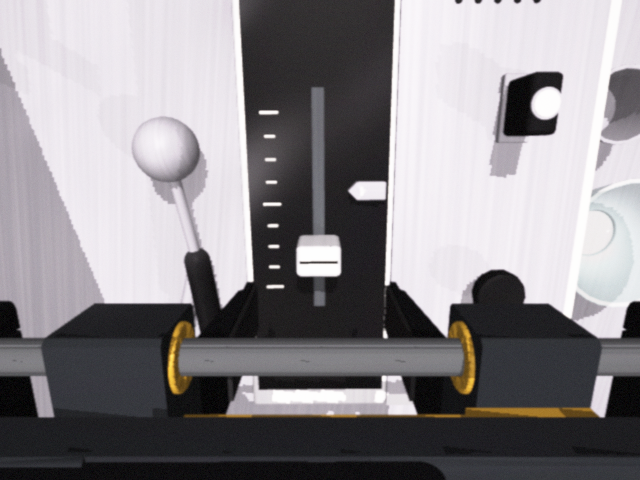

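The gauge stands in the slot with its collar flat on the lid at (528,108). The slider line is at (319,262) and the pointer tip at (348,190).

```bash
python3 - <<'E'
from h import *
import pickle
c=pickle.load(open("w4.pkl","rb"));im=cv2.imread("pics/w4.png")
g=im[:,:,1]
print(g[254:272,319]); print(g[178:204,352]); print(g[190,340:362])
yw=.124;d=np.array([-np.sin(yw),np.cos(yw),0])
F=ray(c,319,262.3,138);P=ray(c,348,190.5,108)
print("fader",F.round(1),"ptr",P.round(1),"delta",d@(P-F),"tcp-fader along",d@(state()["eef_pos"]-F))
print("end of collar far/near check",ray(c,500,141,106).round(1))
E
```

```text
[254 254 254 254 254 253 240 151  66 151 247 254 254 254 254 254 254 254]
[ 34  34  29  30  36  46  69 112 162 207 232 237 238 238 237 232 206 150
  79  41  25  25  20  25  25  28]
[ 33  35  34  34  32  34  40  70 137 201 230 238 238 238 239 240 237 237
 237 243 249 252]
fader [ 480.1 -110.7  138. ] ptr [494.  -67.8 108. ] delta 40.9245688770633 tcp-fader along -0.09827998691802031
end of collar far/near check [587.7 -24.1 106. ]
```

Emit:
{"op": "move_arm", "data": {"commands": [[[-0.1,0,-1.5],[0,0,0],0.6],[[0,0,-2.5],[0,0,0],0.6],[[0,0,-2.5],[0,0,0],0.6],[[0,0,-1.8],[0,0,0],0.6],[[0,0,-1],[0,0,0],0.6],[[0,0,0],[0,0,0],0.4],[[0,0,0],[0,0,0],0.2],[[0,0,0],[0,0,0],0.2],[[0,0,0],[0,0,0],0.2],[[0,0,0],[0,0,0],0.2]]}}

```text
t: 11.25
eef_pos: [479.4, -111.1, 116.4]
tcp_rot: [-3.141, 0.0, 1.694]
ft_force: [-3.1, 0.8, 5.4]
opening: 0.296
grip_force: 30.0
```

Emit:
{"op": "move_arm", "data": {"commands": [[[0,0,0],[0,0,0],0.2],[[0,0,0],[0,0,0],0.2],[[0,0,0],[0,0,0],0.2]]}}

```text
t: 11.55
eef_pos: [479.4, -111.1, 116.4]
tcp_rot: [3.142, 0.0, 1.694]
ft_force: [-3.2, 0.1, 5.1]
opening: 0.292
grip_force: 30.0
```

Emit:
{"op": "move_arm", "data": {"commands": [[[-0.1,0.6,0],[0,0,0],0.2],[[-0.1,0.8,0],[0,0,0],0.2],[[-0.1,0.9,0],[0,0,0],0.2],[[-0.1,0.9,0],[0,0,0],0.2],[[-0.1,0.87,0],[0,0,0],0.2],[[0,0,0],[0,0,0],0.2],[[0,0,0],[0,0,0],0.2],[[0,0,0],[0,0,0],0.2]]}}

```text
t: 12.35
eef_pos: [474.1, -70.0, 116.4]
tcp_rot: [-3.141, -0.0, 1.694]
ft_force: [-5.0, 0.6, 8.4]
opening: 0.288
grip_force: 30.0
```

```bash
python3 - <<'E'
from h import *
import pickle
s=state();c=camera_info("wrist");im=read_camera("wrist");pickle.dump(c,open("w5.pkl","wb"))
print(s["eef_pos"].round(1),s["ft_force"].round(1))
cv2.imwrite("pics/w5.png",im)
cv2.imwrite("pics/w5c.png",cv2.resize(im[200:320,250:410],(800,600),interpolation=cv2.INTER_CUBIC))
E
```

```text
[474.1 -70.  116.4] [-5.   0.6  8.4]
```

View pics/w5c.png

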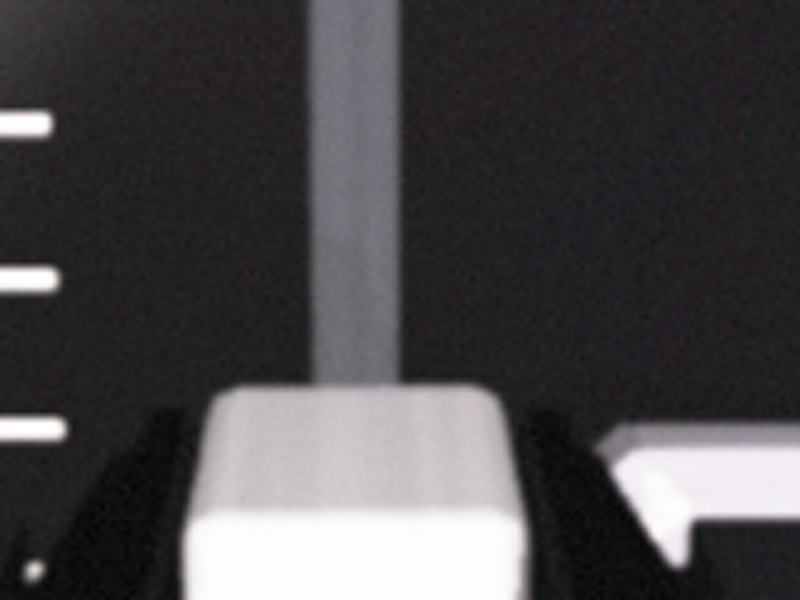

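The slider has moved to beside the pointer, but the fingers hide the tip. I'll release, rise and look again.

Emit:
{"op": "move_arm", "data": {"commands": [[[0,0,0],[0,0,0],0.55],[[0,0,0],[0,0,0],0.55],[[0,0,0],[0,0,0],0.55],[[0,0,0],[0,0,0],0.55],[[0,0,0],[0,0,0],0.55],[[0,0,1],[0,0,0],0.55],[[0,0,2.5],[0,0,0],0.55],[[0,0,3],[0,0,0],0.55],[[0,-2,3],[0,0,0],0.55],[[0,0,0],[0,0,0],0.55]]}}

```text
t: 13.4
eef_pos: [476.2, -91.9, 214.6]
tcp_rot: [3.136, 0.003, 1.693]
ft_force: [-0.2, -0.4, -0.2]
opening: 0.549
grip_force: 0.0
```

Emit:
{"op": "move_arm", "data": {"commands": [[[0,0,0],[0,0,0],0.55],[[0,0,0],[0,0,0],0.55]]}}

```text
t: 13.6
eef_pos: [474.2, -90.0, 210.1]
tcp_rot: [-3.141, -0.001, 1.694]
ft_force: [-0.4, -0.5, 0.5]
opening: 0.55
grip_force: 0.0
```

```bash
python3 - <<'E'
from h import *
import pickle
s=state();c=camera_info("wrist");im=read_camera("wrist");pickle.dump(c,open("w6.pkl","wb"))
print(s["eef_pos"].round(1),s["ft_force"].round(1))
cv2.imwrite("pics/w6.png",im)
u,v=proj(c,np.array([475,-70,138])).round().astype(int);print(u-60,v-60)
cv2.imwrite("pics/w6c.png",cv2.resize(im[v-60:v+60,u-60:u+100],(800,600),interpolation=cv2.INTER_CUBIC))
E
```

```text
[474.2 -90.  210.1] [-0.4 -0.5  0.5]
266 171
```

View pics/w6c.png

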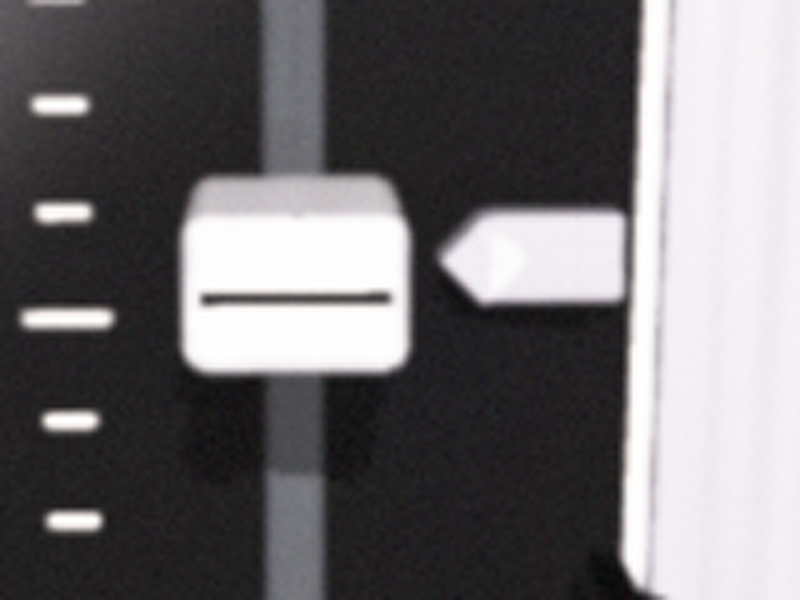

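The slider line is at about (325.2,230.6) and the pointer tip at about (354,223). I'll correct for the height difference.

```bash
python3 - <<'E'
from h import *
import pickle
c=pickle.load(open("w6.pkl","rb"))
F=ray(c,324.8,230.2,138)
for yw in (.12,.124,.128):
    d=np.array([-np.sin(yw),np.cos(yw),0])
    for z in (108,104): print(yw,z,d@(ray(c,353.6,222.6,z)-F))
print(F.round(1),ray(c,353.6,222.6,108).round(1))
t=read_camera("top");s=read_camera("side");cv2.imwrite("pics/topE.png",t);cv2.imwrite("pics/sideE.png",s)
E
```

```text
0.12 108 -0.8419197776310607
0.12 104 -1.5906639794693194
0.124 108 -0.9212534371399081
0.124 104 -1.6712806519705135
0.128 108 -1.0005723566134148
0.128 104 -1.7518705840169302
[474.3 -69.5 138. ] [494.  -67.9 108. ]
```

The slider has overshot by about 0.7 mm, averaging the two views. There is ample time, so I'll regrip and nudge it back.

Emit:
{"op": "move_arm", "data": {"commands": [[[0,1,-2],[0,0,0],0.55],[[0,1,-2.5],[0,0,0],0.55],[[0,0,-2.5],[0,0,0],0.55],[[0,0,-1.6],[0,0,0],0.55],[[0,0,-0.6],[0,0,0],0.55],[[0,0,0],[0,0,0],0.4],[[0,0,0],[0,0,0],0.2],[[0,0,0],[0,0,0],0.2],[[0,0,0],[0,0,0],0.2],[[0,0,0],[0,0,0],0.2]]}}

```text
t: 14.75
eef_pos: [474.1, -70.4, 119.3]
tcp_rot: [-3.141, 0.0, 1.694]
ft_force: [-5.2, -0.9, 6.5]
opening: 0.292
grip_force: 30.0
```

Emit:
{"op": "move_arm", "data": {"commands": [[[0,0,0],[0,0,0],0.2],[[0,0,0],[0,0,0],0.2]]}}

```text
t: 14.95
eef_pos: [474.1, -70.4, 119.4]
tcp_rot: [-3.141, 0.0, 1.694]
ft_force: [-4.4, -1.0, 7.0]
opening: 0.289
grip_force: 30.0
```

Emit:
{"op": "move_arm", "data": {"commands": [[[0.01,-0.07,0],[0,0,0],0.2],[[0,0,0],[0,0,0],0.2],[[0,0,0],[0,0,0],0.2],[[0,0,0],[0,0,0],0.2]]}}

```text
t: 15.35
eef_pos: [474.2, -71.0, 119.4]
tcp_rot: [-3.141, 0.0, 1.694]
ft_force: [-4.8, 0.3, 5.9]
opening: 0.289
grip_force: 30.0
```

Emit:
{"op": "move_arm", "data": {"commands": [[[0,0,0],[0,0,0],0.55],[[0,0,0],[0,0,0],0.55],[[0,0,0],[0,0,0],0.55],[[0,0,0],[0,0,0],0.55],[[0,0,0],[0,0,0],0.55],[[0,0,1],[0,0,0],0.55],[[0,0,2.5],[0,0,0],0.55],[[0,0,3],[0,0,0],0.55],[[0,-2,3],[0,0,0],0.55],[[0,0,0],[0,0,0],0.55]]}}

```text
t: 16.35
eef_pos: [476.3, -92.6, 217.6]
tcp_rot: [3.136, 0.003, 1.693]
ft_force: [-0.2, 0.1, -0.1]
opening: 0.548
grip_force: 0.0
```

Emit:
{"op": "move_arm", "data": {"commands": [[[0,0,0],[0,0,0],0.55],[[0,0,0],[0,0,0],0.55],[[0,0,0],[0,0,0],0.55]]}}

```text
t: 16.65
eef_pos: [474.4, -90.6, 212.8]
tcp_rot: [-3.14, -0.001, 1.694]
ft_force: [-0.3, -0.0, -0.1]
opening: 0.549
grip_force: 0.0
```

```bash
python3 - <<'E'
from h import *
c=camera_info("wrist");im=read_camera("wrist");cv2.imwrite("pics/w7.png",im)
g=im[:,:,1].astype(float)
u,v=proj(c,np.array([474.3,-70,138])).round().astype(int)
# dark line row inside the grip top
p=g[v-8:v+9,u-8:u+9].mean(1);r=v-8+np.average(np.arange(17),weights=np.clip(200-p,0,None));print(u,v,p.round(),r)
F=ray(c,u,r,138)
pu,pv=proj(c,np.array([494,-67.9,108]))
col=int(round(pu))+4;q=g[int(pv)-16:int(pv)+17,col];e=np.where(q>120)[0]+int(pv)-16
print(col,e.min(),e.max());P=ray(c,pu,(e.min()+e.max())/2,108)
d=np.array([-np.sin(.124),np.cos(.124),0]);print("delta",d@(P-F),F.round(1),P.round(1))
m=np.hstack([im[40:340,200:600]]);cv2.imwrite("pics/w7c.png",cv2.resize(m,(800,600)))
E
```

```text
325 229 [254. 254. 254. 254. 254. 253. 240. 154.  68. 155. 247. 254. 254. 254.
 254. 254. 254.] 228.99658074697527
357 216 225
delta -0.14305543823606515 [474.5 -69.9 138. ] [494.  -67.6 108. ]
```

View pics/w7c.png

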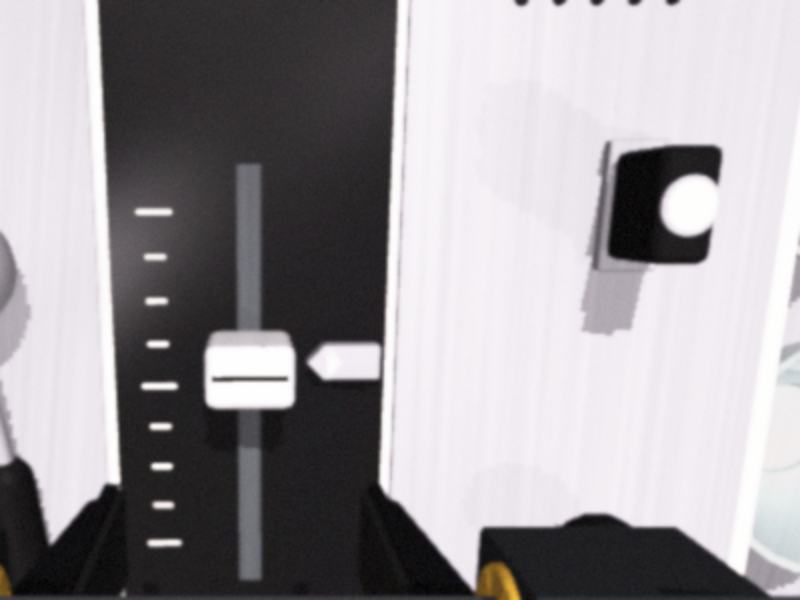

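The slider is within about 0.2 mm of the pointer, the gauge is seated with its collar on the lid, and the gripper is clear. I'll hand the job in.

```bash
python3 -c "
from cell import env
print(env.job_done())"
```

```text
the job is handed in; nothing more can be done
None
```

The job is handed in at about 17 s of the allowed 54 s: the gauge stands fully home in the lid slot with its collar on the lid, and the heat slider's line measures within about 0.2 mm of the pointer, released and with the arm clear.

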